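# Try the hinged sample boxes, load the UV drawer and wind its timer

## Robot

A 7-joint arm with a two-finger parallel gripper is mounted at the origin on a cart in front of the work surface, level with it; the furniture and walls round the work are solid. World frame = base frame: x ahead of the robot, y to its left, z up, the work surface at z = 0. Lengths are in m, angles in degrees, forces in N, time in s.
With the tool pointing down it reaches from about 0.4 to 0.85 m from the base axis. Payload 10.4 kg.
Tool frame: the origin (TCP) lies on the centre line of the jaws, within the pads' length; the fingertips stand 14 mm ahead of it and the grasp point (between the pads) lies 5 mm behind it; z points along the fingers, y is the direction in which the jaws open and shut (so a half turn about z gives the same grasp; the last joint's range is limited). The gripper opens to 87 mm and grips with 3 to 60 N. Pads are 19 mm wide; open, the fingers measure 117 mm over their backs; the gripper's body (75 mm by 190 mm) begins 51 mm behind the grasp point.
Start: joints at [67.747, 19.034, -3.707, 83.658, 1.238, 77.344, -5.071], TCP at [0.224, -0.584, 0.237] pointing down, gripper open.
Joint ranges: [-148.97, 148.97], [-28.65, 121.19], [-84.17, 76.75], [9.2, 138.47], [-72.65, 252.65], [3.7, 117.97], [-149.18, 149.18]. Speed limits (degrees/s): [127.2, 127.2, 159.86, 159.86, 180, 180, 180].

## Interface

Orientations are given as a 3x3 rotation matrix whose columns are the frame's x, y, z axes.
In Python, from station import arm, kinematics, imaging gives the robot as it stands. Calls block until the motion is done:
- arm.move_pose(position, orientation): joint-space move of the TCP to a pose.
- arm.servo_line(position, attitude=None, velocity=0.15, force_limit=None): straight line of the TCP; attitude=None keeps the orientation; velocity is the mean speed in m/s. With force_limit (N) it stops when the force on the tool has changed by that much, and returns True; else False.
- arm.set_joints(angles): joint-space move.
- arm.gripper_to(opening): finger opening in m; the grip force is fixed at half the most; returns when the fingers have stopped.
- arm.sleep(seconds).
- kinematics.solve_ik(position, orientation): joint angles nearest the present ones, or None.
- arm.get_obs(): the state.
- imaging.camera(name): name is "side" or "top"; returns a dict with "image" (400x640x3 uint8, red, green, blue), "vertical_fov" (degrees; the focal length in pixels is half the picture's height over the tangent of half this angle, whatever the lens; pixels are square), "cx", "cy" (the principal point, pixels), "extrinsics" (4x4, takes a point from world to camera coordinates). Camera axes: x right, y up, looking along -z (the intrinsics and any distortion apply to the point x, -y, -z); pixel columns grow to the right and rows downward; lengths in m; the calibration is good to about 2 mm. A picture is of the moment at which its call begins. There is no depth.
A pose or a line that the arm cannot do raises arm.IKError and nothing moves.
- arm.close_job(): hands the job in, once; it reports no verdict.
The state is a dict: "t": time; "joints": joint angles; "qvel": joint speeds; "joint_torque": joint torques, N m; "eef_pos": TCP position; "orientation": TCP orientation; "wrist_force": force on the tool from outside, world axes, zero at the start; "torque": the same for the moment, N m; "opening": finger opening in m.
Only numpy, scipy, OpenCV 4.12 (cv2) and the standard library are available. Lean on these libraries where they do the work, as an engineer would, in place of code of your own. Each camera call takes 0.05 s, during which the arm holds its last target. There are 200 camera calls.

## Task

Get the hinged sample boxes ready for UV decontamination: work every lid through its travel to find the one box whose hinge binds part-way, put that box, shut again, into the orange reject tray, and stand all the others flat in the cabinet's drawer with their lids left folded right back. When they are in, push the drawer fully home, and only then wind the clockwork timer on top of the cabinet clockwise, by repeated part turns, right up to its stop; leave the bottles where they stand.

Things in the scene. Friction and masses are not known exactly. Their poses are not given: they have to be found in the camera images.
- box_1: hinged sample box, about 0.23 kg: blue base 66 (x) x 50 (y) x 22 mm high, milky lid 14 mm high on it (36 mm shut), walls 2.5 mm. Origin: centre of the base's underside; x points from the pull-bar side to the hinge side, z up. Hinge line along y at (+33, *, +22) mm. The 50 mm width can be gripped by the base's sides, lid shut or folded back.
- box_2: another such box, like box_1. On every box a round blue pull bar, 28 mm long along y, 10 mm thick (a finger slanted in under it from the front can lift it; clamped hard it does not pivot), stands on two short arms 20 mm out from the lid's free edge: centre at (-53, 0, +37) mm with the lid shut; it swings with the lid, 87 mm from the hinge line.
- box_3: another such box, like box_1
- box_4: another such box, like box_1
- box_5: another such box, like box_1
- lidpart_1 (a joint): lid of box_1, rad: 0 = shut, grows as it is lifted. A sound lid folds right back to 3.1 (upside down, level behind the base, 8 mm clear of what the box stands on). A lid falls by its weight: shut before 1.57, open beyond. With a bad hinge it stops hard at some angle of 0.6 to 1.1 and falls shut when let go; nothing shows from outside.
- lidpart_2 (a joint): lid of box_2, as lidpart_1
- lidpart_3 (a joint): lid of box_3, as lidpart_1
- lidpart_4 (a joint): lid of box_4, as lidpart_1
- lidpart_5 (a joint): lid of box_5, as lidpart_1
- cabinet: UV decontamination cabinet, off-white, 250 (x) x 290 (y) x 98 mm high, fixed; origin: centre of its underside on the worktop; its front faces its own -x, towards the robot, within about 4 degrees. One drawer at the front; clockwork timer on its flat top near the front edge.
- drawer_part (a joint): drawer of the cabinet, m: 0 = fully shut, slides out along the cabinet's -x by up to 0.178; drag about 2 N. It may stand a little open at the start.
- drawer_handle (a point): middle of the drawer's bar handle: a round steel bar along the cabinet's y, 110 mm long, about 10 mm thick, 35 mm in front of the drawer's front, 72 mm above the worktop (26 mm below the cabinet's top); moves with the drawer.
- drawer_floor (a point): middle of the drawer's inner floor, 20 mm above the worktop, axes as the cabinet's, moves with the drawer. Inside 168 (x) x 254 (y) mm; side and rear walls 26 mm above the floor, front panel 64 mm. Right out, the whole inside lies clear in front of the cabinet. Room for three boxes side by side, lids folded back towards the rear.
- key_part (a joint): winding key of the clockwork timer, rad: 0 = run down, grows as it is turned clockwise seen from above, hard stop at 4.71 = fully wound; a spring pulls back a little harder the further it is wound (up to about 0.15 N m to turn); it stays where it is let go.
- key_grip (a point): the point to grip the key: on its vertical axis, 127 mm above the worktop, in the dark wing (46 mm long, 9 mm thick, from 110 to 140 mm above the worktop; under it a round boss 26 mm across). The wing lies along the cabinet's x at joint 0 and turns with the joint; so do the point's axes, x along the wing.
- reject_tray: orange open tray for rejects, 140 (x) x 112 (y) x 22 mm high, walls 4 mm, fixed; origin: centre of its underside.
- reject_tray_in (a point): centre of the reject tray's inner floor, 4 mm above the worktop; axes as the tray's.
- bottle_green: bystander: small bottle with green cap, 46 mm wide, 92 mm high, origin under its centre
- bottle_dark: bystander: dark brown bottle, 42 mm wide, 104 mm high, origin under its centre
- bottle_red: bystander: bottle with red cap, 44 mm wide, 98 mm high, origin under its centre
Mind the look-alikes: they are no part of the job. What is shaped like the box_3 but purple is not meant.

How it is judged (in metres and radians):
On the way, in this order (a step that is already met when the one before it is completed fails the run):
1. all boxes but the one that binds have their lids folded right back and stand flat in the drawer, and the drawer is fully shut ((value of joint each of lidpart_2, lidpart_3, lidpart_4, lidpart_5 above 2.8 rad or value of joint each of lidpart_1, lidpart_3, lidpart_4, lidpart_5 above 2.8 rad or value of joint each of lidpart_1, lidpart_2, lidpart_4, lidpart_5 above 2.8 rad or value of joint each of lidpart_1, lidpart_2, lidpart_3, lidpart_5 above 2.8 rad or value of joint each of lidpart_1, lidpart_2, lidpart_3, lidpart_4 above 2.8 rad) and ((x of box_1 in the frame of drawer_floor between -0.084 and 0.084 m and y of box_1 in the frame of drawer_floor between -0.128 and 0.128 m and z of box_1 in the frame of drawer_floor between -0.006 and 0.008 m and angle between box_1's own z axis and vertical below 0.1 rad) or value of joint lidpart_1 below 2.8 rad) and ((x of box_2 in the frame of drawer_floor between -0.084 and 0.084 m and y of box_2 in the frame of drawer_floor between -0.128 and 0.128 m and z of box_2 in the frame of drawer_floor between -0.006 and 0.008 m and angle between box_2's own z axis and vertical below 0.1 rad) or value of joint lidpart_2 below 2.8 rad) and ((x of box_3 in the frame of drawer_floor between -0.084 and 0.084 m and y of box_3 in the frame of drawer_floor between -0.128 and 0.128 m and z of box_3 in the frame of drawer_floor between -0.006 and 0.008 m and angle between box_3's own z axis and vertical below 0.1 rad) or value of joint lidpart_3 below 2.8 rad) and ((x of box_4 in the frame of drawer_floor between -0.084 and 0.084 m and y of box_4 in the frame of drawer_floor between -0.128 and 0.128 m and z of box_4 in the frame of drawer_floor between -0.006 and 0.008 m and angle between box_4's own z axis and vertical below 0.1 rad) or value of joint lidpart_4 below 2.8 rad) and ((x of box_5 in the frame of drawer_floor between -0.084 and 0.084 m and y of box_5 in the frame of drawer_floor between -0.128 and 0.128 m and z of box_5 in the frame of drawer_floor between -0.006 and 0.008 m and angle between box_5's own z axis and vertical below 0.1 rad) or value of joint lidpart_5 below 2.8 rad) and value of joint drawer_part below 0.008 m), for 0.2 s.
2. the timer is then wound to its stop (value of joint key_part above 4.4 rad and value of joint drawer_part below 0.008 m), for 0.2 s.
At the end, for the whole second after the job is handed in: Sound boxes flat (within 6 deg) on the drawer floor, lids folded back beyond 2.8 rad; the binding box flat in the reject tray, lid shut (below 0.15 rad); drawer shut to within 8 mm; timer key at 4.4 rad or more; boxes at rest (all of step 2 and (value of joint each of lidpart_2, lidpart_3, lidpart_4, lidpart_5 above 2.8 rad or value of joint each of lidpart_1, lidpart_3, lidpart_4, lidpart_5 above 2.8 rad or value of joint each of lidpart_1, lidpart_2, lidpart_4, lidpart_5 above 2.8 rad or value of joint each of lidpart_1, lidpart_2, lidpart_3, lidpart_5 above 2.8 rad or value of joint each of lidpart_1, lidpart_2, lidpart_3, lidpart_4 above 2.8 rad) and ((x of box_1 in the frame of drawer_floor between -0.084 and 0.084 m and y of box_1 in the frame of drawer_floor between -0.128 and 0.128 m and z of box_1 in the frame of drawer_floor between -0.006 and 0.008 m and angle between box_1's own z axis and vertical below 0.1 rad and value of joint lidpart_1 above 2.8 rad) or (x of box_1 in the frame of reject_tray_in between -0.066 and 0.066 m and y of box_1 in the frame of reject_tray_in between -0.052 and 0.052 m and z of box_1 in the frame of reject_tray_in between -0.006 and 0.008 m and angle between box_1's own z axis and vertical below 0.1 rad and value of joint lidpart_1 below 0.15 rad)) and ((x of box_2 in the frame of drawer_floor between -0.084 and 0.084 m and y of box_2 in the frame of drawer_floor between -0.128 and 0.128 m and z of box_2 in the frame of drawer_floor between -0.006 and 0.008 m and angle between box_2's own z axis and vertical below 0.1 rad and value of joint lidpart_2 above 2.8 rad) or (x of box_2 in the frame of reject_tray_in between -0.066 and 0.066 m and y of box_2 in the frame of reject_tray_in between -0.052 and 0.052 m and z of box_2 in the frame of reject_tray_in between -0.006 and 0.008 m and angle between box_2's own z axis and vertical below 0.1 rad and value of joint lidpart_2 below 0.15 rad)) and ((x of box_3 in the frame of drawer_floor between -0.084 and 0.084 m and y of box_3 in the frame of drawer_floor between -0.128 and 0.128 m and z of box_3 in the frame of drawer_floor between -0.006 and 0.008 m and angle between box_3's own z axis and vertical below 0.1 rad and value of joint lidpart_3 above 2.8 rad) or (x of box_3 in the frame of reject_tray_in between -0.066 and 0.066 m and y of box_3 in the frame of reject_tray_in between -0.052 and 0.052 m and z of box_3 in the frame of reject_tray_in between -0.006 and 0.008 m and angle between box_3's own z axis and vertical below 0.1 rad and value of joint lidpart_3 below 0.15 rad)) and ((x of box_4 in the frame of drawer_floor between -0.084 and 0.084 m and y of box_4 in the frame of drawer_floor between -0.128 and 0.128 m and z of box_4 in the frame of drawer_floor between -0.006 and 0.008 m and angle between box_4's own z axis and vertical below 0.1 rad and value of joint lidpart_4 above 2.8 rad) or (x of box_4 in the frame of reject_tray_in between -0.066 and 0.066 m and y of box_4 in the frame of reject_tray_in between -0.052 and 0.052 m and z of box_4 in the frame of reject_tray_in between -0.006 and 0.008 m and angle between box_4's own z axis and vertical below 0.1 rad and value of joint lidpart_4 below 0.15 rad)) and ((x of box_5 in the frame of drawer_floor between -0.084 and 0.084 m and y of box_5 in the frame of drawer_floor between -0.128 and 0.128 m and z of box_5 in the frame of drawer_floor between -0.006 and 0.008 m and angle between box_5's own z axis and vertical below 0.1 rad and value of joint lidpart_5 above 2.8 rad) or (x of box_5 in the frame of reject_tray_in between -0.066 and 0.066 m and y of box_5 in the frame of reject_tray_in between -0.052 and 0.052 m and z of box_5 in the frame of reject_tray_in between -0.006 and 0.008 m and angle between box_5's own z axis and vertical below 0.1 rad and value of joint lidpart_5 below 0.15 rad)) and linear speed of each of box_1, box_3, box_4, box_2, box_5 below 0.02 m/s); the robot touches nothing.
It fails at once if a bottle is knocked or shifted by more than 3 cm (distance of any of bottle_green, bottle_dark, bottle_red from where it was at the start of the episode above 0.03 m).
Of box_1, box_3, box_4 only 2 to 3 are there at a start; the rules pass over those that are not, and their reading is None.
Of box_2, box_5 only 1 to 1 are there at a start; the rules pass over those that are not, and their reading is None.
At some moment in a run one of box_1, box_2, box_3, box_4, box_5 may be knocked a few centimetres aside while the robot is not near it.
Once in a run the grip may slacken for a moment while it holds something.
It also fails if it takes over 210 s, if anything falls off the work surface, if the arm or the gripper's body presses on something with over 40 N, if the wrist force passes 120 N, or if a joint passes its speed limit or range.

## Working session

There is one attempt and no reset: what is moved stays moved. The work goes in short steps, each a Python script; the robot and the scene stay as the last script left them, time stands still between calls to the robot, and variables do not carry over. Pictures are saved under pics/ and viewed, about 12 in all and at most 16, crops included, and the job is handed in when it is done.

```bash
ls -la; mkdir -p pics; python3 - <<'E'
from station import arm, kinematics, imaging
import cv2, numpy as np
for n in ("top","side"):
    c=imaging.camera(n); cv2.imwrite(f"pics/{n}0.png",c["image"][:,:,::-1])
    print(n,{k:(np.round(v,4).tolist() if k!="image" else v.shape) for k,v in c.items()})
o=arm.get_obs(); print(o)
E
```

```text
total 12
drwxr-xr-x  3 agent agent 4096 Dec  5 11:39 .
drwxr-xr-x 23 root  root  4096 Dec  5 11:39 ..
drwxr-xr-x  2 agent agent 4096 Dec  5 11:39 pics
top {'image': (400, 640, 3), 'vertical_fov': 55.1005, 'cx': 318.6079, 'cy': 198.6938, 'extrinsics': [[-0.0138, -0.9999, -0.0022, -0.0072], [0.9814, -0.0139, 0.1913, -0.5762], [-0.1914, 0.0005, 0.9815, -1.1913], [0.0, 0.0, 0.0, 1.0]]}
side {'image': (400, 640, 3), 'vertical_fov': 46.124, 'cx': 311.1132, 'cy': 203.2182, 'extrinsics': [[0.8586, -0.5121, -0.022, -0.5064], [0.2874, 0.4455, 0.8479, -0.2415], [-0.4244, -0.7344, 0.5297, -1.5068], [0.0, 0.0, 0.0, 1.0]]}
{'t': 0.1, 'joints': array([67.74550947, 19.06619644, -3.70895056, 83.70147405,  1.23938345,
       77.34343171, -5.06928752]), 'qvel': array([-0.02836487, -0.09686316,  0.01433242, -0.12780031,  0.05637999,
       -0.00890325, -0.02791594]), 'joint_torque': array([ 2.63350514e-03, -6.24545431e+01,  2.54825363e-02, -3.90715492e+01,
       -6.13925094e-02,  3.66374175e-02,  1.34416885e-05]), 'eef_pos': array([ 0.22345612, -0.58333332,  0.23585476]), 'orientation': array([[ 9.33803456e-01,  3.57786026e-01, -5.15467270e-04],
       [ 3.57786389e-01, -9.33802775e-01,  1.13030787e-03],
       [-7.69364082e-05, -1.23991256e-03, -9.99999228e-01]]), 'wrist_force': array([-0.71587558, -0.22334704,  0.32539007]), 'torque': array([ 0.02223051,  0.00754034, -0.00442547]), 'opening': 0.08712807704000329}
```

View pics/top0.png

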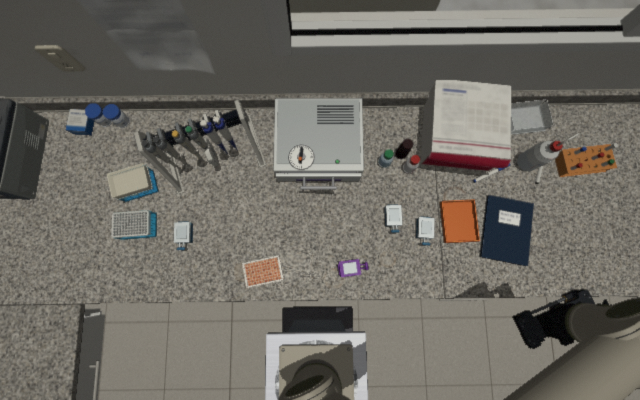

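View pics/side0.png

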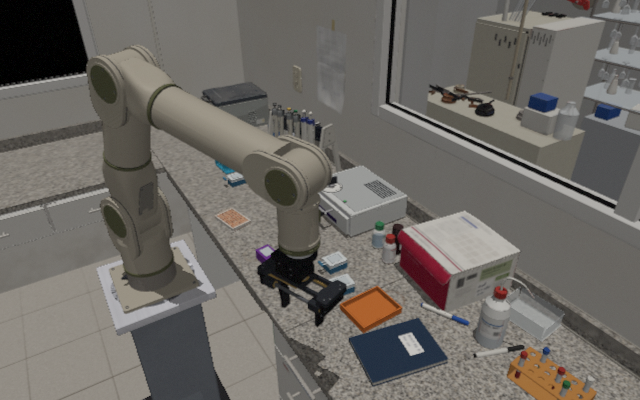

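The top view shows three blue/milky boxes at about (394,217), (426,230) and (182,234). The purple look-alike is at (350,268), the tray at (460,221), the drawer handle at about (318,188) and the key at (301,157). I'll enlarge these to confirm.

```bash
cat > h.py <<'E'
from station import arm, kinematics, imaging
import cv2, numpy as np
def cam(n): return imaging.camera(n)
def f(c): return 200/np.tan(np.radians(c["vertical_fov"]/2))
def p2w(c,u,v,z):
    E=np.array(c["extrinsics"]);R,t=E[:3,:3],E[:3,3]
    d=R.T@np.array([(u-c["cx"])/f(c),-(v-c["cy"])/f(c),-1.0]); o=-R.T@t
    return o+d*(z-o[2])/d[2]
def w2p(c,p):
    E=np.array(c["extrinsics"]);q=E[:3,:3]@np.array(p)+E[:3,3]
    return np.array([c["cx"]+f(c)*q[0]/-q[2], c["cy"]+f(c)*-q[1]/-q[2]])
def save(c,name,box=None,s=1):
    im=c["image"][:,:,::-1]
    if box: im=im[box[1]:box[3],box[0]:box[2]]
    cv2.imwrite("pics/"+name,cv2.resize(im,None,fx=s,fy=s,interpolation=cv2.INTER_CUBIC))
E
python3 - <<'E'
from h import *
c=cam("top"); im=c["image"]
a=lambda u0,v0,w,h,s: cv2.resize(im[v0:v0+h,u0:u0+w,::-1],(int(w*s),int(h*s)),interpolation=cv2.INTER_CUBIC)
A=np.hstack([a(375,195,80,60,5),a(160,210,80,60,5)])
B=np.hstack([a(265,90,107,107,2.7)[:288],a(432,190,60,60,4.8),a(335,250,46,60,4.8)[:,:220]])
B=np.hstack([B,np.zeros((288,max(0,800-B.shape[1]),3),np.uint8)])[:, :800]
cv2.imwrite("pics/crop1.png",np.vstack([A,B]))
for n,u,v,z in [("b1",394,212,.036),("b2",426,225,.036),("b3",182,229,.036),("tray",460,221,.022),("handle",318,188,.072),("key",301,157,.14),("cabTL",275,100,.098),("cabTR",362,99,.098),("cabBL",275,178,.098),("cabBR",362,178,.098)]:
    print(n,np.round(p2w(c,u,v,z),3))
E
```

```text
b1 [ 0.532 -0.262  0.036]
b2 [ 0.488 -0.364  0.036]
b3 [0.486 0.431 0.036]
tray [ 0.501 -0.481  0.022]
handle [ 0.608 -0.014  0.072]
key [0.692 0.037 0.14 ]
cabTL [0.902 0.124 0.098]
cabTR [ 0.902 -0.163  0.098]
cabBL [0.637 0.122 0.098]
cabBR [ 0.633 -0.154  0.098]
```

View pics/crop1.png

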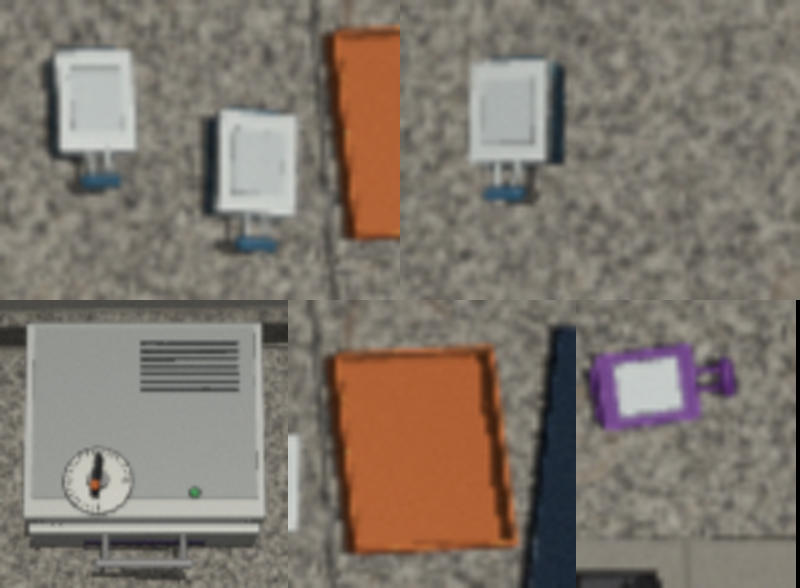

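```bash
cat >> h.py <<'E'
from scipy.optimize import minimize
def rz(a): return np.array([[np.cos(a),-np.sin(a),0],[np.sin(a),np.cos(a),0],[0,0,1]])
def box_pts(p,pts,z0=0): # p=x,y,yaw
    return np.array(pts)@rz(p[2]).T+[p[0],p[1],z0]
LID=[[x,y,z] for x in(-.033,.033) for y in(-.025,.025) for z in(.022,.036)]
def find_box(c,uv,z0=0,r=22,dbg=None):
    "shut box near pixel uv: fit lid solid to white mask, bar to blue mask"
    im=c["image"]; hsv=cv2.cvtColor(im,cv2.COLOR_RGB2HSV).astype(int)
    u0,v0=int(uv[0])-r,int(uv[1])-r; sub=hsv[v0:v0+2*r,u0:u0+2*r]
    W=((sub[...,2]>165)&(sub[...,1]<45)).astype(np.uint8)
    n,l,s,_=cv2.connectedComponentsWithStats(W); k=1+np.argmax(s[1:,4]); W=(l==k).astype(np.uint8)
    W=cv2.morphologyEx(W,cv2.MORPH_CLOSE,np.ones((7,7),np.uint8)); S=8
    Wb=cv2.resize(W.astype(np.float32),None,fx=S,fy=S,interpolation=cv2.INTER_LINEAR)>.5
    B=(abs(sub[...,0]-103)<14)&(sub[...,1]>90)&(sub[...,2]>60)
    cent=np.argwhere(W).mean(0)
    ys,xs=np.nonzero(B)
    m=ys>cent[0]+11; bar=np.array([xs[m].mean()+u0,ys[m].mean()+v0]) if m.any() else None
    def cost(q):
        p=[q[0],q[1],q[2]]
        P=np.array([w2p(c,x) for x in box_pts(p,LID,z0)]); h=cv2.convexHull(((P-[u0,v0]+.5)*S).astype(np.float32))
        M=np.zeros(Wb.shape,np.uint8); cv2.fillConvexPoly(M,(h*16).astype(np.int32),1,shift=4); M=M>0
        e=1-(M&Wb).sum()/(M|Wb).sum()
        if bar is not None:
            b=w2p(c,box_pts(p,[[-.053,0,.037]],z0)[0]); e+=.03*np.hypot(*(b-bar))
        return e
    w=p2w(c,cent[1]+u0,cent[0]+v0,z0+.034)
    best=min((minimize(cost,[w[0],w[1],a],method="Nelder-Mead",options=dict(initial_simplex=[[w[0],w[1],a],[w[0]+.004,w[1],a],[w[0],w[1]+.004,a],[w[0],w[1],a+.1]],xatol=1e-4,fatol=1e-4)) for a in(-.15,0,.15)),key=lambda r:r.fun)
    return best.x,best.fun,W.sum(),bar
E
python3 - <<'E'
from h import *
c=cam("top")
P=[]
for uv in [(394,217),(426,230),(182,234)]:
    x,e,n,b=find_box(c,uv); P.append(x); print(np.round(x,4),np.degrees(x[2]).round(1),round(e,3),n,b)
im=c["image"]; hsv=cv2.cvtColor(im,cv2.COLOR_RGB2HSV).astype(int)
# tray
T=((hsv[...,0]<15)&(hsv[...,1]>150)&(hsv[...,2]>120)).astype(np.uint8); T[:, :430]=0; T[:,495:]=0; T[:190]=0
n,l,s,_=cv2.connectedComponentsWithStats(T);k=1+np.argmax(s[1:,4]); r=cv2.minAreaRect(np.argwhere(l==k)[:,::-1].astype(np.float32))
print("tray",r,[p2w(c,*q,.02).round(3) for q in cv2.boxPoints(r)],p2w(c,*r[0],.02).round(3))
for nm,u,v,z in [("green",388,155,.092),("dark",404,148,.104),("red",414,160,.098)]: print(nm,p2w(c,u,v,z).round(3))
def R(a,yaw): # tool z = forward cos a, down sin a ; jaws along box y
    z=np.array([np.cos(a),0,-np.sin(a)]); y=np.array([0,-1.,0]); return rz(yaw)@np.c_[np.cross(y,z),y,z]
for p in P:
  for a in (30,45,60,90,110):
    for s in (1,-1):
      Ra=R(np.radians(a),p[2])@np.diag([s,s,1.])
      q=[kinematics.solve_ik(box_pts(p,[[dx,0,dz]])[0],Ra) for dx,dz in((-.06,.03),(-.11,.02),(-.053,.08),(.0,.12))]
      print(p.round(2),a,s,[x is not None for x in q], None if q[0] is None else np.round(q[0]))
save(c,"c2.png",(380,140,430,250),5)
E
```

```text
[ 0.5238 -0.2612 -0.0231] -1.3 0.113 296 [394.4        230.66666667]
[ 0.4808 -0.3635 -0.1123] -6.4 0.142 297 [425.33333333 243.4       ]
[0.4756 0.4376 0.0922] 5.3 0.177 291 [180.3125 248.375 ]
tray ((460.1410827636719, 220.59042358398438), (42.55436706542969, 33.44679260253906), 83.9909896850586) [array([ 0.569, -0.425,  0.02 ]), array([ 0.579, -0.537,  0.02 ]), array([ 0.438, -0.539,  0.02 ]), array([ 0.428, -0.429,  0.02 ])] [ 0.503 -0.482  0.02 ]
green [ 0.709 -0.241  0.092]
dark [ 0.728 -0.291  0.104]
red [ 0.69  -0.322  0.098]
[ 0.52 -0.26 -0.02] 30 1 [False, False, False, True] None
[ 0.52 -0.26 -0.02] 30 -1 [False, False, False, True] None
[ 0.52 -0.26 -0.02] 45 1 [True, False, True, True] [ 115.   44.  -79.  135.   87.    9. -122.]
[ 0.52 -0.26 -0.02] 45 -1 [True, False, False, False] [115.  44. -79. 135.  87.   9.  58.]
[ 0.52 -0.26 -0.02] 60 1 [True, True, True, True] [ 56.  11. -22. 130. -40.  19. -21.]
[ 0.52 -0.26 -0.02] 60 -1 [True, True, True, True] [ 99.  26. -69. 128.  22.  18. 106.]
[ 0.52 -0.26 -0.02] 90 1 [True, True, True, True] [ 39.  21. -17. 109.   8.  51. -
[... 1321 characters left out ...]
]
[0.48 0.44 0.09] 45 1 [True, True, True, True] [-48.  25. -27. 122.  82.  51. 139.]
[0.48 0.44 0.09] 45 -1 [True, True, True, True] [-19.  39. -60. 121.  94.  69. -39.]
[0.48 0.44 0.09] 60 1 [True, True, True, True] [-119.   39.   67.  120.  -24.   26. -129.]
[0.48 0.44 0.09] 60 -1 [True, True, True, True] [ -5.  43. -71. 115.  82.  67. -20.]
[0.48 0.44 0.09] 90 1 [True, True, True, True] [ -26.   30.  -30.   98.   18.   56. -148.]
[0.48 0.44 0.09] 90 -1 [True, True, True, True] [-11.  38. -51.  97.  33.  61.  22.]
[0.48 0.44 0.09] 110 1 [True, True, True, True] [  -8.   52.  -56.   82.   26.   79. -149.]
[0.48 0.44 0.09] 110 -1 [True, True, True, True] [ -7.  53. -58.  82.  28.  80.  30.]
```

```bash
cat >> h.py <<'E'
def Rt(a,yaw,s=1): # tool z: a below horizontal, heading = box x; tool x up-forward
    z=np.array([np.cos(a),0,-np.sin(a)]); y=np.array([0,-1.,0]); return rz(yaw)@np.c_[np.cross(y,z),y,z]@np.diag([s,s,1.])
def bar_tcp(p,th,a,gap=0,along=.004,s=1):
    "TCP so that the finger's upper face touches the bar at lid angle th"
    phi=np.arctan2(.015,-.086)-th; b=np.array([.033+.0873*np.cos(phi),0,.022+.0873*np.sin(phi)])
    n=np.array([np.sin(a),0,np.cos(a)]); z=np.array([np.cos(a),0,-np.sin(a)])
    return box_pts(p,[b-(.0145+gap)*n+along*z])[0], Rt(a,p[2],s)
def F(): return arm.get_obs()["wrist_force"]
def lift(p,s,a0=60,th1=70,v=.07):
    a=np.radians(a0)
    arm.gripper_to(0.0)
    P0,R=bar_tcp(p,0,a,.005,-.06,s); P1,_=bar_tcp(p,0,a,.005,.004,s)
    arm.move_pose(P0+[0,0,.06],R); arm.servo_line(P0,R,.15); arm.servo_line(P1,R,.08)
    print("t",arm.get_obs()["t"],"F0",F().round(2))
    for th in range(0,th1+1,10):
        P,_=bar_tcp(p,np.radians(th),a,0,.004,s); arm.servo_line(P,R,v); arm.sleep(.1); print(th,F().round(2),arm.get_obs()["eef_pos"].round(3)-P.round(3))
E
cat > chk.py <<'E'
from h import *
c=cam("top")
for p,s in((np.array([.5238,-.2612,0]),1),(np.array([.4808,-.3635,-.1]),1),(np.array([.4756,.4376,.08]),-1)):
  for a0 in (50,55,60):
    a=np.radians(a0);r=[]
    for th,g,al,dz,aa in((0,.005,-.06,.06,a),(0,.005,-.06,0,a),(0,.005,.004,0,a),(.6,0,.004,0,a),(1.2,0,.004,0,a),(1.8,0,.004,0,np.radians(80)),(2.2,0,.004,0,np.radians(100))):
        P,R=bar_tcp(p,th,aa,g,al,s); q=kinematics.solve_ik(P+[0,0,dz],R); r.append(None if q is None else np.round(q).astype(int).tolist())
    print(a0,*r,sep="\n ")
E
python3 chk.py
```

```text
50
 [60, -6, -15, 136, -59, 34, 1]
 [60, 2, -16, 138, -72, 28, 18]
 [95, 22, -57, 134, -65, 10, 17]
 [59, 8, -23, 132, -70, 21, 11]
 [57, 9, -25, 126, -59, 20, -4]
 [37, 22, -18, 99, 4, 51, -71]
 [29, 38, -17, 78, 13, 76, -80]
55
 [59, -6, -17, 132, -46, 35, -13]
 [59, 1, -17, 135, -56, 27, -1]
 [63, 13, -26, 133, -64, 17, 8]
 [57, 8, -22, 129, -50, 22, -11]
 [54, 9, -23, 123, -40, 22, -25]
 [37, 22, -18, 99, 4, 51, -71]
 [29, 38, -17, 78, 13, 76, -80]
60
 [57, -5, -18, 129, -35, 37, -26]
 [57, 1, -18, 132, -40, 29, -19]
 [57, 12, -23, 130, -42, 19, -16]
 [54, 8, -21, 126, -33, 25, -29]
 [50, 10, -21, 120, -25, 27, -40]
 [37, 22, -18, 99, 4, 51, -71]
 [29, 38, -17, 78, 13, 76, -80]
50
 [69, -1, -12, 131, -57, 37, 5]
 [71, 7, -14, 133, -68, 31, 19]
 [97, 23, -47, 129, -60, 16, 16]
 [69, 12, -20, 127, -65, 25, 11]
 [66, 13, -22, 122, -57, 24, -1]
 [43, 23, -12, 97, 0, 52, -64]
 [35, 38, -10, 75, 10, 76, -73]
55
 [67, -1, -13, 128, -46, 37, -8]
 [68, 6, -14, 130, -53, 30, 2]
 [71, 16, -22, 128, -59, 22, 8]
 [65, 11, -19, 125, -49, 26, -6]
 [62, 12, -19, 120, -41, 26, -18]
 [43, 23, -12,
[... 282 characters left out ...]
]
50
 [-11, 22, -71, 119, 71, 65, -24]
 [-10, 38, -75, 121, 86, 74, -33]
 [-18, 38, -60, 120, 89, 65, -35]
 [-15, 31, -60, 117, 82, 62, -27]
 [-2, 44, -75, 112, 90, 73, -20]
 [-10, 38, -51, 88, 40, 65, 24]
 [-11, 53, -53, 66, 32, 84, 36]
55
 [-8, 21, -71, 117, 64, 62, -17]
 [-6, 38, -77, 119, 80, 72, -27]
 [-10, 42, -68, 118, 86, 67, -29]
 [-6, 38, -71, 114, 81, 67, -21]
 [-1, 42, -75, 110, 83, 69, -14]
 [-10, 38, -51, 88, 40, 65, 24]
 [-11, 53, -53, 66, 32, 84, 36]
60
 [-6, 21, -71, 114, 57, 61, -9]
 [-8, 31, -71, 116, 69, 63, -18]
 [-6, 44, -71, 115, 82, 68, -23]
 [-4, 38, -71, 112, 75, 65, -14]
 [-9, 31, -60, 107, 66, 58, -5]
 [-10, 38, -51, 88, 40, 65, 24]
 [-11, 53, -53, 66, 32, 84, 36]
```

```bash
python3 - <<'E'
from h import *
c=cam("top"); p,e,n,b=find_box(c,(426,230)); print(p.round(4),e)
p[2]=-.09
lift(p,1)
c=cam("top"); s=cam("side")
u=w2p(s,[p[0],p[1],.03]).astype(int); print(u)
im=np.hstack([cv2.resize(c["image"][180:270,370:470,::-1],(400,360),interpolation=2),cv2.resize(s["image"][u[1]-45:u[1]+45,u[0]-50:u[0]+50,::-1],(400,360),interpolation=2)])
cv2.imwrite("pics/l2.png",im)
E
```

```text
[ 0.4808 -0.3635 -0.1123] 0.1423691597463732
t 4.4583 F0 [-0.04  0.09 -0.56]
0 [-0.78  0.82 -0.19] [-0.001  0.     0.001]
10 [0.05 0.12 0.2 ] [0. 0. 0.]
20 [ 0.   -1.23  0.61] [-0.001  0.    -0.001]
30 [-0.24 -0.15  0.38] [0.    0.001 0.   ]
40 [-0.69 -0.01  0.26] [0. 0. 0.]
50 [ 0.7   0.82 -0.09] [-0.001  0.001 -0.001]
60 [ 0.22 -0.07 -0.06] [0. 0. 0.]
70 [ 0.04  0.35 -0.26] [-0.001  0.     0.   ]
[341 282]
```

View pics/l2.png

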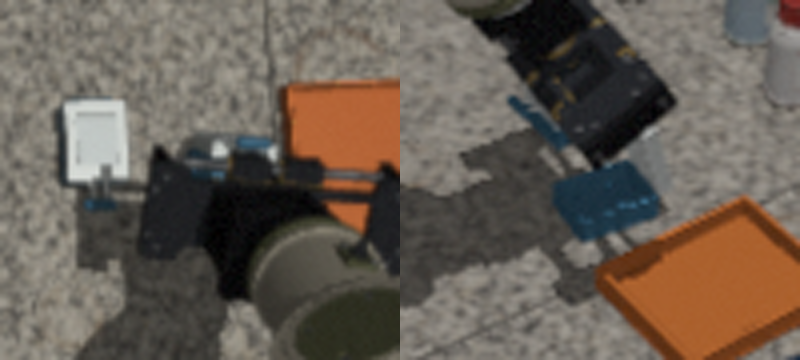

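The side crop shows the base flat at (610,195) with the lid raised behind it, so box 2 isn't bound at 70°. I'll carry on with averaged force readings.

```bash
cat >> h.py <<'E'
def Fm(n=15):
    r=[]
    for _ in range(n): arm.sleep(.02); r.append(F())
    return np.mean(r,0)
def over(p,s,a0=60,th0=70,th1=125,lim=1.2):
    "carry lid on from th0 past upright, tipping the tool; stop if it resists"
    for th in range(th0,th1+1,11):
        a=np.radians(a0+(th-th0)/(125-th0)*45); P,R=bar_tcp(p,np.radians(th),a,0,.004,s)
        arm.servo_line(P,R,.08); f=Fm(8); print(th,f.round(2))
        if th<100 and np.linalg.norm(f)>lim+1: print("RESIST"); return False
    b=arm.get_obs()["eef_pos"]; d=rz(p[2])@[-.03,0,.10]
    arm.servo_line(b+d,None,.2); return True
def crops(name,p,w=50,h=45):
    ims=[]
    for n in("top","side"):
        c=cam(n); u=w2p(c,[p[0],p[1],.03]).astype(int); x0=max(0,u[0]-w); y0=max(0,u[1]-h)
        ims.append(cv2.resize(c["image"][y0:y0+2*h,x0:x0+2*w,::-1],(400,int(400*h/w)),interpolation=2)); print(n,"origin",x0,y0,"scale",400/(2*w))
    cv2.imwrite("pics/"+name,np.hstack(ims))
E
python3 - <<'E'
from h import *
p=np.array([.4808,-.3635,-.09])
over(p,1)
crops("l2b.png",p)
print(arm.get_obs()["t"])
E
```

```text
70 [-0.01 -0.22 -0.  ]
81 [-0.28 -0.19  0.32]
92 [-0.54 -0.2  -0.19]
103 [-0.09 -0.15 -0.43]
114 [-0.42 -0.31 -0.14]
125 [-0.24 -0.13  0.29]
top origin 375 182 scale 4.0
side origin 291 237 scale 4.0
11.8083
```

View pics/l2b.png

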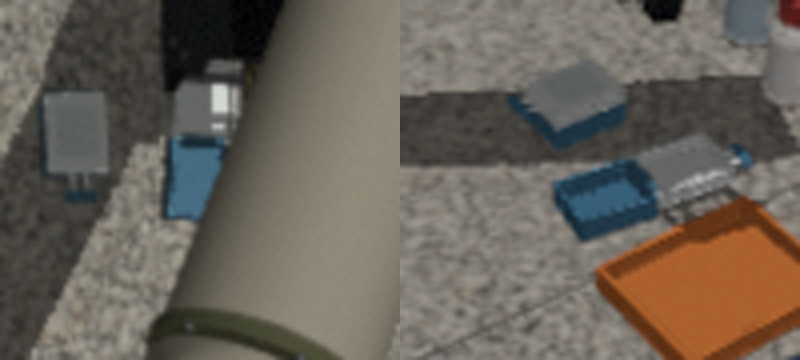

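Box 2 is flat with its lid folded right back (side crop: base at (605,195), lid at (690,170)), so it is sound. Next is box 1, which hasn't moved from (394,216).

```bash
python3 - <<'E'
from h import *
p=np.array([.5238,-.2612,.01])
lift(p,1,th1=70); print(Fm().round(2))
crops("l1.png",p); print(arm.get_obs()["t"])
E
```

```text
t 14.5833 F0 [ 0.08 -0.44  0.63]
0 [-0.34  0.04 -0.11] [0.    0.    0.001]
10 [-0.12 -0.03 -0.65] [0. 0. 0.]
20 [ 0.33  0.09 -0.64] [-0.001  0.    -0.001]
30 [-0.38 -0.57  0.21] [0.    0.001 0.   ]
40 [ 0.22  0.69 -0.87] [0.    0.001 0.   ]
50 [-0.61  0.54  0.41] [ 0.     0.    -0.001]
60 [-0.67 -0.1  -0.55] [0. 0. 0.]
70 [-0.69 -1.21  0.48] [0. 0. 0.]
[-0.46 -0.23  0.21]
top origin 343 169 scale 4.0
side origin 284 214 scale 4.0
18.55
```

View pics/l1.png

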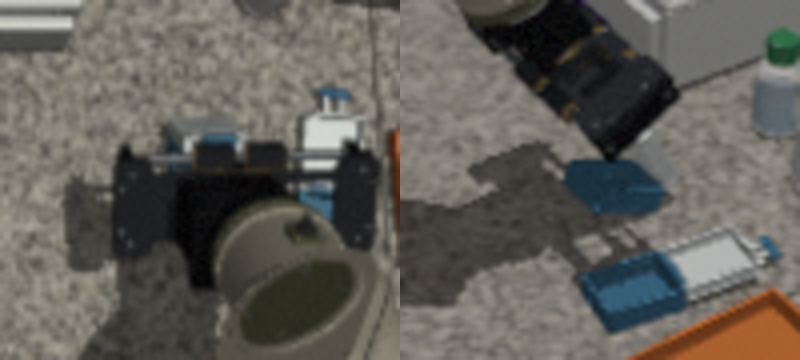

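```bash
python3 - <<'E'
from h import *
p=np.array([.5238,-.2612,.01]); s=cam("side"); c=cam("top")
for cc,o in((s,(284,214)),(c,(343,169))):
  for tilt in (0,.15,.4):
    r=[]
    for q in ([-.033,.025,0],[-.033,-.025,0],[-.033,.025,.022],[-.033,-.025,.022],[.033,-.025,.022],[.033,-.025,0]):
        x=q[0]-.033;X=.033+x*np.cos(tilt)+q[2]*np.sin(tilt);Z=-x*np.sin(tilt)+q[2]*np.cos(tilt)
        r.append(((w2p(cc,box_pts(p,[[X,q[1],Z]])[0])-o)*4).round().tolist())
    print(tilt,r)
E
```

```text
0 [[152.0, 208.0], [186.0, 242.0], [152.0, 187.0], [186.0, 220.0], [254.0, 192.0], [253.0, 213.0]]
0.15 [[153.0, 198.0], [187.0, 232.0], [156.0, 176.0], [190.0, 209.0], [257.0, 190.0], [253.0, 213.0]]
0.4 [[157.0, 181.0], [191.0, 214.0], [166.0, 158.0], [200.0, 191.0], [263.0, 190.0], [253.0, 213.0]]
0 [[168.0, 228.0], [228.0, 226.0], [172.0, 225.0], [233.0, 223.0], [228.0, 144.0], [223.0, 149.0]]
0.15 [[170.0, 226.0], [230.0, 224.0], [174.0, 218.0], [235.0, 217.0], [228.0, 141.0], [223.0, 149.0]]
0.4 [[173.0, 218.0], [234.0, 216.0], [177.0, 204.0], [238.0, 203.0], [227.0, 135.0], [223.0, 149.0]]
```

The observed corners, (165,160) and (195,213), match a 0.4 rad base tilt (predicted (166,158) and (191,214)). A flat base would put them at (152,187) and (186,242). So box 1's hinge binds at about 0.8 rad, and I'll lower it back gently.

```bash
python3 - <<'E'
from h import *
p=np.array([.5238,-.2612,.01]); a=np.radians(60)
for th in range(60,-1,-10):
    P,R=bar_tcp(p,np.radians(th),a,0.003 if th==0 else 0,.004,1); arm.servo_line(P,R,.08)
P,_=bar_tcp(p,0,a,.006,-.07,1); arm.servo_line(P,R,.1); arm.servo_line(P+[0,0,.08],R,.2)
# clear over to box 3
p3=np.array([.4756,.4376,.08]); P0,R0=bar_tcp(p3,0,a,.005,-.06,-1)
q=kinematics.solve_ik(P0+[0,0,.15],R0); arm.set_joints(q)
c=cam("top"); cv2.imwrite("pics/t3.png",cv2.resize(c["image"][90:300,140:500,::-1],(792,462),interpolation=2))
for uv in((394,217),(182,234)):
    try: x,e,n,b=find_box(c,uv); print(x.round(4),round(e,3),n,b)
    except Exception as ex: print(ex)
print(arm.get_obs()["t"])
E
```

```text
[ 5.274e-01 -2.620e-01  2.000e-04] 0.102 301 [395.  229.5]
[0.4772 0.4339 0.0293] 0.169 297 [180.53333333 248.33333333]
25.025
```

View pics/t3.png

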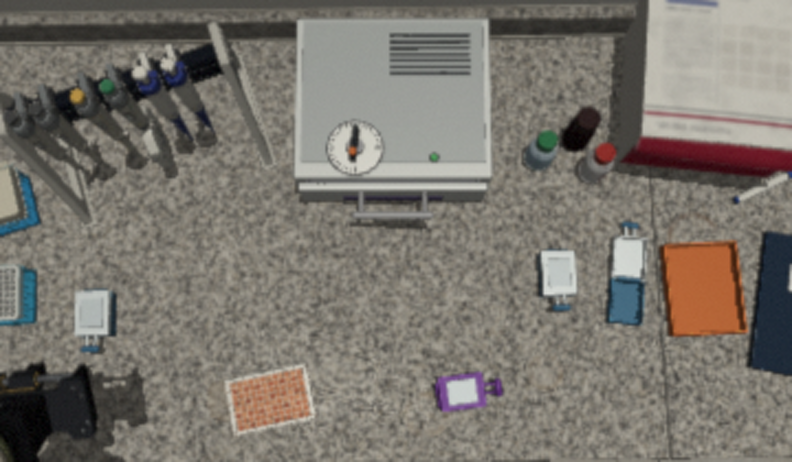

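Box 1 is shut again (558,272), box 2 is open (627,280) and box 3 is at (92,312), all in crop pixels. The drawer handle spans (354–431,215). Box 3 next.

```bash
python3 - <<'E'
from h import *
c=cam("top")
K=lambda u,v:(u/2.2+140-.25,v/2.2+90-.25)
for nm,u,v,z in (("hL",354,215.5,.072),("hR",431,216,.072),("cFL",297,178,.098),("cFR",489,179,.098),("cBL",298,20,.098),("cBR",490,20,.098),("key",354,143,.14),("dial",355,147,.1),("drawerL",298,190,.084),("drawerR",488,190,.084)): print(nm,p2w(c,*K(u,v),z).round(4))
p=np.array([.4765,.4355,.04])
lift(p,-1); over(p,-1)
crops("l3.png",p,60,45); print(arm.get_obs()["t"])
E
```

```text
hL [0.6098 0.0422 0.072 ]
hR [ 0.6074 -0.0707  0.072 ]
cFL [0.6607 0.1233 0.098 ]
cFR [ 0.6552 -0.1546  0.098 ]
cBL [0.9064 0.1238 0.098 ]
cBR [ 0.9021 -0.1649  0.098 ]
key [0.699  0.0385 0.14  ]
dial [0.7056 0.0389 0.1   ]
drawerL [0.6464 0.1233 0.084 ]
drawerR [ 0.6424 -0.1543  0.084 ]
t 27.2417 F0 [ 0.03 -0.13 -0.64]
0 [-0.37 -0.15  0.03] [0.    0.    0.001]
10 [ 1.1  -1.12  0.31] [0. 0. 0.]
20 [ 0.02  0.34 -0.06] [ 0.     0.    -0.001]
30 [ 0.02  0.39 -0.77] [0. 0. 0.]
40 [-0.47 -0.35 -0.16] [-0.001  0.     0.   ]
50 [ 0.67 -0.2   0.34] [0. 0. 0.]
60 [ 0.26  0.01 -0.05] [0. 0. 0.]
70 [-0.29 -1.26  0.43] [0. 0. 0.]
70 [0.07 0.15 0.26]
81 [-0.51  0.35 -0.3 ]
92 [-0.38 -0.21  0.12]
103 [-0.27  0.15  0.36]
114 [-0.58 -0.02  0.38]
125 [-0.01  0.42  0.26]
top origin 121 187 scale 3.3333333333333335
side origin 176 131 scale 3.3333333333333335
34.4083
```

View pics/l3.png

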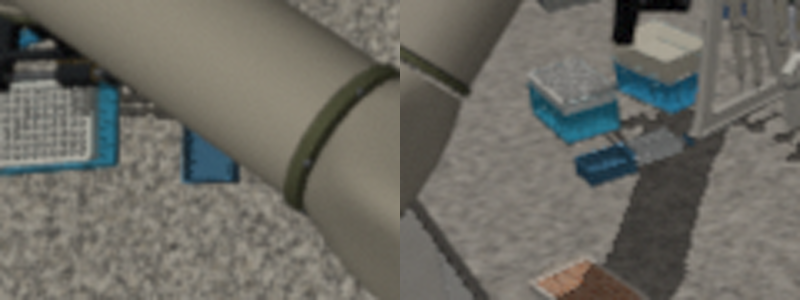

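Box 3 is folded right back and flat (side crop (605,165)/(660,145)). Now I'll open the drawer.

```bash
cat >> h.py <<'E'
CY=-.018  # cabinet yaw
def Rd(yaw,s=1): # tool down, jaws along direction yaw+90deg (yaw = heading of tool x)
    return rz(yaw)@np.array([[1,0,0],[0,-1,0],[0,0,-1.]])@np.diag([s,s,1.])
def best_down(pos,yaw):
    "pick the half turn with joint 7 nearest mid"
    o=[(abs(q[6]),s) for s in(1,-1) for q in[kinematics.solve_ik(pos,Rd(yaw,s))] if q is not None]
    return Rd(yaw,min(o)[1])
E
python3 - <<'E'
from h import *
h=np.array([.6086,-.02,.0])
R=best_down(h+[0,0,.2],np.pi/2+CY)
d=np.array([-np.cos(CY),-np.sin(CY),0])
print([kinematics.solve_ik(h+[0,0,.075]+d*k,R) is not None for k in(0,.1,.16,.19)])
arm.gripper_to(.026)
b=arm.get_obs()["eef_pos"]; arm.servo_line([b[0],b[1],.25],None,.25)
arm.move_pose(h+[0,0,.22],R); arm.servo_line(h+[0,0,.14],R,.2)
print("down hit",arm.servo_line(h+[0,0,.075],R,.1,force_limit=8))
arm.gripper_to(0); print(arm.get_obs()["opening"],F())
print("stop",arm.servo_line(h+[0,0,.075]+d*.19,R,.09,force_limit=15)); o=arm.get_obs(); print(o["eef_pos"],o["opening"],o["t"])
E
```

```text
[True, True, True, True]
down hit False
0.009583362172256412 [-0.85882515  0.47466631  4.23257131]
stop True
[ 0.43883041 -0.01766387  0.07539346] 0.010280459503249321 40.7583
```

```bash
python3 - <<'E'
from h import *
arm.gripper_to(.03); b=arm.get_obs()["eef_pos"]; arm.servo_line(b+[0,0,.16],None,.25)
# go towards box 2 side, away from drawer view
R=best_down([.53,-.36,.2],-.06); arm.move_pose([.46,-.40,.22],R)
c=cam("top"); cv2.imwrite("pics/dr.png",cv2.resize(c["image"][145:275,260:460,::-1],(800,520),interpolation=2)); print(arm.get_obs()["t"])
E
```

```text
43.7
```

View pics/dr.png

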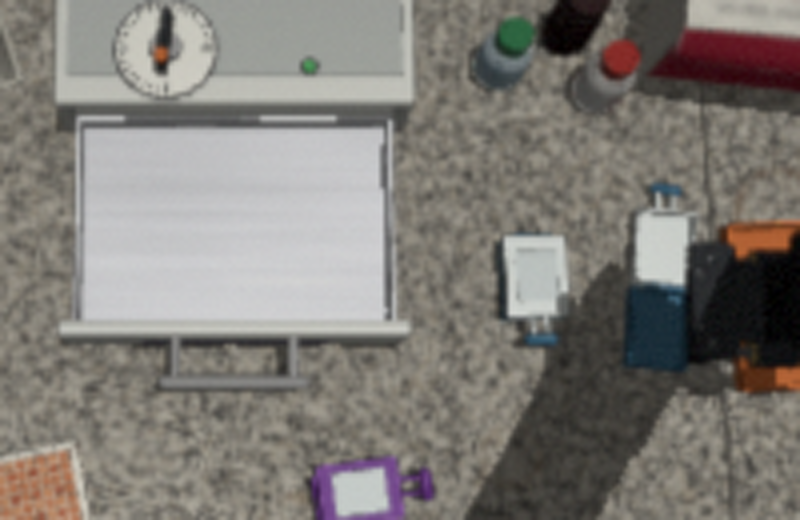

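```bash
python3 - <<'E'
from h import *
c=cam("top"); K=lambda u,v:(u/4+260-.375,v/4+145-.375)
for nm,u,v,z in (("panel in",234,322,.084),("panel out",234,338,.084),("panelL",60,330,.084),("panelR",410,330,.084),("rear floor",234,126,.02),("rear top",234,121,.046),("floorL",82,220,.02),("floorR",385,220,.02),("wallL",78,220,.046),("wallR",391,220,.046),("handle",233,383,.072),("b2 front",656,369,.011),("b2 frontL",626,366,.022),("b2 frontR",688,369,.022),("b2 hingeL",632,284,.022),("b2 hingeR",690,287,.022),("b2 bar",667,189,.011),("lidL",635,247,.02),("lidR",690,247,.02)): print(nm,p2w(c,*K(u,v),z).round(4))
E
```

```text
panel in [ 0.4861 -0.0125  0.084 ]
panel out [ 0.4735 -0.0124  0.084 ]
panelL [0.4817 0.1238 0.084 ]
panelR [ 0.4779 -0.1502  0.084 ]
rear floor [ 0.6608 -0.0147  0.02  ]
rear top [ 0.6584 -0.0147  0.046 ]
floorL [0.5816 0.1136 0.02  ]
floorR [ 0.578  -0.1398  0.02  ]
wallL [0.5766 0.1142 0.046 ]
wallR [ 0.573  -0.1422  0.046 ]
handle [ 0.4394 -0.0111  0.072 ]
b2 front [ 0.4512 -0.3605  0.011 ]
b2 frontL [ 0.4531 -0.3331  0.022 ]
b2 frontR [ 0.4499 -0.3837  0.022 ]
b2 hingeL [ 0.5208 -0.3423  0.022 ]
b2 hingeR [ 0.5176 -0.3901  0.022 ]
b2 bar [ 0.603  -0.3799  0.011 ]
lidL [ 0.5522 -0.3473  0.02  ]
lidR [ 0.5515 -0.3931  0.02  ]
```

```bash
cat >> h.py <<'E'
D=np.array([.572,-.0135,0.]); 
def drw(x,y): return D+rz(CY)@[x,y,0]
OFF=.012
def pick(p,off,z=.017,open_=.074):
    g=box_pts(p,[[off,0,0]])[0]; R=best_down(g+[0,0,.1],p[2])
    arm.gripper_to(open_); arm.move_pose(g+[0,0,.13],R)
    print("descend hit",arm.servo_line(g+[0,0,z],R,.12,force_limit=8)); arm.gripper_to(.03); print("open",arm.get_obs()["opening"])
    arm.servo_line(g+[0,0,.17],R,.2); print("lifted",arm.get_obs()["opening"],Fm(6).round(2)); return R
def place(xy,yaw,off,zf,R,yaw0,z=.017,rel=.066):
    R2=rz(yaw-yaw0)@R; g=np.array([xy[0],xy[1],0])+rz(yaw)@[off,0,0]
    arm.servo_line(g+[0,0,.17],R2,.3); print("over",arm.get_obs()["opening"])
    arm.servo_line(g+[0,0,zf+z+.03],R2,.2); print("touch",arm.servo_line(g+[0,0,zf+z+.0005],R2,.05,force_limit=5),arm.get_obs()["eef_pos"].round(4))
    arm.gripper_to(rel); arm.servo_line(g+[0,0,.2],R2,.25); print("t",arm.get_obs()["t"])
E
python3 - <<'E'
from h import *
p=np.array([.4853,-.3624,-.12]); R=pick(p,OFF); t=drw(-.044,-.06); print(t)
place(t,CY,OFF,.02,R,p[2])
crops("p2.png",[.55,-.06,0],60,50)
E
```

```text
descend hit False
open 0.04975877738545164
lifted 0.04968999469380982 [ 0.03 -0.3  -2.76]
[ 0.52692719 -0.07269832  0.        ]
over 0.049650149207408005
touch True [ 0.5392 -0.073   0.039 ]
t 51.6667
top origin 272 157 scale 3.3333333333333335
side origin 249 176 scale 3.3333333333333335
```

View pics/p2.png

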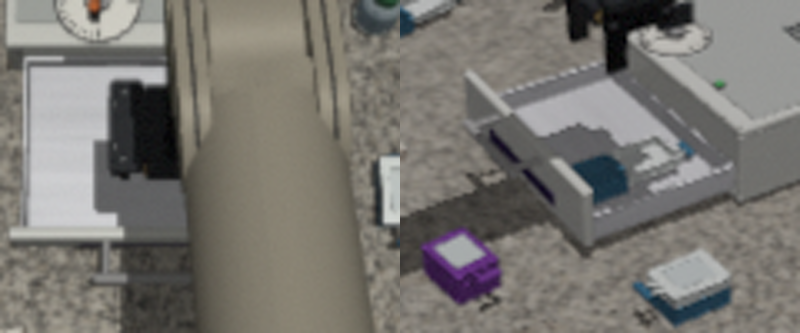

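```bash
cat >> h.py <<'E'
BASE=[[x,y,z] for x in(-.033,.033) for y in(-.025,.025) for z in(0,.022)]
LIDB=[[x,y,z] for x in(.033,.099) for y in(-.025,.025) for z in(.008,.022)]
def find_open(c,p0,z0=0,r=30):
    "open box: blue base and milky lid behind it, fit both hulls"
    u=w2p(c,box_pts(p0,[[.03,0,.02]],z0)[0]).astype(int); u0,v0=u-r; S=6
    sub=cv2.cvtColor(c["image"],cv2.COLOR_RGB2HSV).astype(int)[v0:v0+2*r,u0:u0+2*r]
    B=(abs(sub[...,0]-104)<8)&(sub[...,1]>110); W=(sub[...,2]>165)&(sub[...,1]<45)
    H=lambda p,pts:cv2.convexHull((((np.array([w2p(c,x) for x in box_pts(p,pts,z0)])-[u0,v0]+.5)*S)).astype(np.float32))
    up=lambda m:cv2.resize(m.astype(np.float32),None,fx=S,fy=S)>.5
    Bb,Wb=up(B),up(W)
    def cost(p):
        e=0
        for pts,T in((BASE,Bb),(LIDB,Wb)):
            M=np.zeros(T.shape,np.uint8); cv2.fillConvexPoly(M,(H(p,pts)*16).astype(np.int32),1,shift=4); M=M>0
            N=cv2.dilate(M.astype(np.uint8),np.ones((4*S,4*S)))>0
            e+=(M&~T).sum()/M.sum()+(N&~M&T).sum()/M.sum()
        return e
    best=min((minimize(cost,[p0[0],p0[1],a],method="Nelder-Mead",options=dict(initial_simplex=[[p0[0]+.004,p0[1],a],[p0[0]-.004,p0[1],a],[p0[0],p0[1]+.006,a],[p0[0],p0[1],a+.1]],xatol=1e-4,fatol=1e-4)) for a in(p0[2]-.1,p0[2],p0[2]+.1)),key=lambda r:r.fun)
    return best.x,best.fun
E
python3 - <<'E'
from h import *
c=cam("top"); print(find_open(c,[.4765,.4355,.04]))
x,e,n,b=find_box(c,(394,217)); print(x.round(4),e,n,b)
ims=[cv2.resize(c["image"][v-45:v+45,u-50:u+50,::-1],(400,360),interpolation=2) for u,v in((182,215),(410,215))]
cv2.imwrite("pics/b3.png",np.hstack(ims))
E
```

```text
(array([0.49266904, 0.39032802, 0.28286493]), np.float64(0.5874903057734719))
[ 0.5273 -0.2618 -0.0123] 0.10343187893914987 299 [394.73333333 229.46666667]
```

View pics/b3.png

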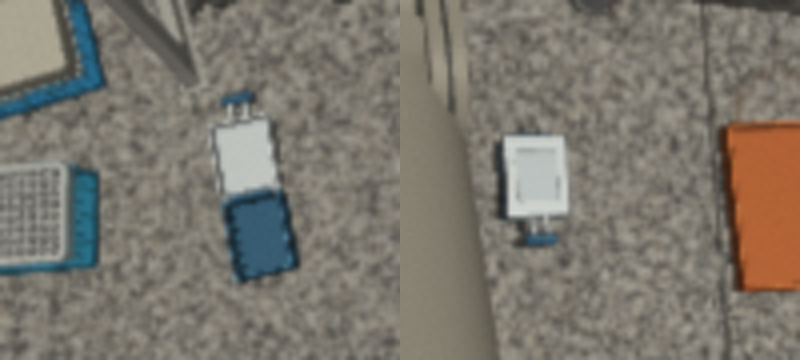

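Box 3 was knocked: its base is now at crop (262,236) and its bar at (237,98). Box 1 hasn't moved.

```bash
python3 - <<'E'
from h import *
c=cam("top"); K=lambda u,v:(u/4+132-.375,v/4+170-.375)
pts={n:p2w(c,*K(u,v),z) for n,u,v,z in (("fl",237,280,.008),("fr",297,267,.008),("hl",224,203,.022),("hr",283,193,.022),("bar",238,99,.011))}
for n,v in pts.items(): print(n,v.round(4))
f=(pts["fl"]+pts["fr"])/2; h=(pts["hl"]+pts["hr"])/2; b=pts["bar"]; d=b-f; yaw=np.arctan2(d[1],d[0]); 
u=d[:2]/np.linalg.norm(d[:2]); p=np.array([*( (f[:2]+.033*u+h[:2]-.033*u+b[:2]-.1195*u)/3),yaw]); print(p, np.linalg.norm(d[:2]), (f[:2]+.033*u),(h[:2]-.033*u),b[:2]-.1195*u)
R=pick(p,OFF); t=drw(-.044,.06)
place(t,CY,OFF,.02,R,p[2])
b=arm.get_obs()["eef_pos"]; R=best_down([.52,-.26,.2],0.); arm.move_pose([.44,-.36,.25],R)
c=cam("top"); s=cam("side")
cv2.imwrite("pics/p3.png",np.hstack([cv2.resize(c["image"][155:255,265:385,::-1],(396,330),interpolation=2),cv2.resize(s["image"][165:265,250:370,::-1],(396,330),interpolation=2)]))
x,e,n,bb=find_box(c,(394,217)); print(x.round(4),e,n,bb,arm.get_obs()["t"])
E
```

```text
fl [0.4532 0.4097 0.008 ]
fr [0.4632 0.3605 0.008 ]
hl [0.5156 0.419  0.022 ]
hr [0.5233 0.3705 0.022 ]
bar [0.6057 0.4155 0.011 ]
[0.488784   0.39040645 0.20341111] 0.15059258940279543 [0.49052936 0.39175609] [0.48716137 0.38809248] [0.48866128 0.39137077]
descend hit False
open 0.050325370193247065
lifted 0.049841018328330836 [ 0.24 -0.22 -2.39]
over 0.04996033753619543
touch True [0.5409 0.0468 0.0371]
t 60.9333
[ 0.529  -0.2616 -0.0113] 0.19477074649488446 266 None 62.8833
```

View pics/p3.png

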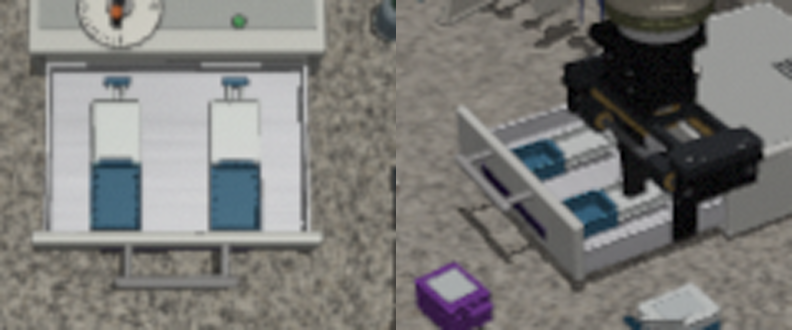

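Both sound boxes stand flat in the drawer with lids back (left crop: bases (115,195) and (235,195)). Now the binding box goes to the tray.

```bash
python3 - <<'E'
from h import *
p=np.array([.5280,-.2617,0.]); T=[.5035,-.4825]; 
R=pick(p,0.)
for k in (1,-1):
    yaw=.05+k*np.pi/2; q=kinematics.solve_ik([*T,.03],rz(yaw)@R); print(k,None if q is None else np.round(q))
E
```

```text
descend hit False
open 0.049526470896330485
lifted 0.04957573769413309 [-0.18 -0.46 -1.79]
1 [   1.   58.   66.   85.  -54.   72. -104.]
-1 [ 75.  50. -54.  81.  41.  70.  19.]
```

```bash
python3 - <<'E'
from h import *
T=[.5035,-.4825]; R=arm.get_obs()["orientation"]
yaw=.05-np.pi/2
place(T,yaw,0.,.004,R,0.,rel=.07)
# go to front of drawer handle: closed fingers, jaws along y
arm.gripper_to(0)
h=np.array([.4394,-.012,0]); R=best_down(h+[0,0,.1],CY)
arm.move_pose(h+[-.045,0,.2],R)
c=cam("top"); s=cam("side")
cv2.imwrite("pics/t5.png",np.hstack([cv2.resize(c["image"][180:260,400:500,::-1],(400,320),interpolation=2),cv2.resize(s["image"][255:335,320:420,::-1],(400,320),interpolation=2)]))
print(arm.get_obs()["t"], kinematics.solve_ik(h+[-.03,0,.07],R) is not None)
E
```

```text
over 0.05004606824025983
touch True [ 0.5029 -0.4823  0.0211]
t 72.7583
75.925 True
```

View pics/t5.png

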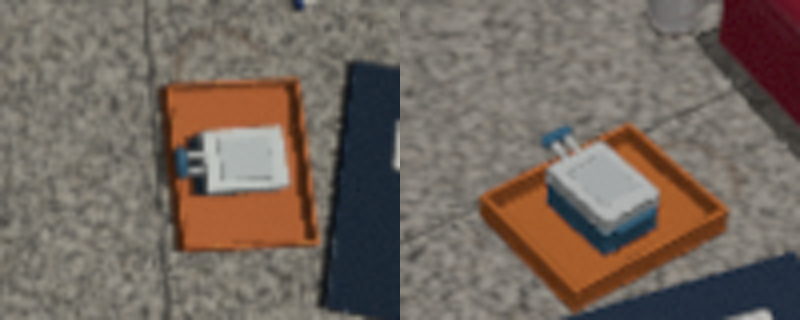

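The binding box sits flat and shut in the tray. Next I'll push the drawer home.

```bash
python3 - <<'E'
from h import *
h=np.array([.4394,-.012,.07]); d=np.array([np.cos(CY),np.sin(CY),0]); R=best_down(h,CY)
arm.servo_line(h+d*-.032,R,.15)
print("contact",arm.servo_line(h+d*.155,R,.07,force_limit=20),arm.get_obs()["eef_pos"])
print("home",arm.servo_line(h+d*.178,R,.03,force_limit=20),arm.get_obs()["eef_pos"],F())
print(arm.get_obs()["t"])
E
```

```text
contact False [ 0.59434733 -0.01489659  0.07005945]
home True [ 0.60043329 -0.01481087  0.06920433] [-2.02371649  0.43786843 -0.25545504]
80.3917
```

```bash
python3 - <<'E'
from h import *
d=np.array([np.cos(CY),np.sin(CY),0]); b=arm.get_obs()["eef_pos"]; 
print("home",arm.servo_line(b+d*.01,None,.02,force_limit=28),arm.get_obs()["eef_pos"],F())
b=arm.get_obs()["eef_pos"]; arm.servo_line(b-d*.04,None,.1); b=arm.get_obs()["eef_pos"]; arm.servo_line([b[0],b[1],.25],None,.25)
R=best_down([.70,.038,.2],np.pi/2+CY); arm.move_pose([.5,.30,.25],best_down([.5,.3,.25],0))
c=cam("top"); s=cam("side")
cv2.imwrite("pics/cl.png",np.hstack([cv2.resize(c["image"][90:200,265:375,::-1],(400,400),interpolation=2),cv2.resize(s["image"][155:245,310:410,::-1],(400,360),interpolation=2)[:,:].copy() if 0 else cv2.resize(s["image"][150:250,310:410,::-1],(400,400),interpolation=2)]))
K=lambda u,v:(u/110*400,0)
print(arm.get_obs()["t"])
E
```

```text
home True [ 0.60040667 -0.01471207  0.0682217 ] [-2.37746838 -0.22458129  1.88506243]
83.4667
```

View pics/cl.png

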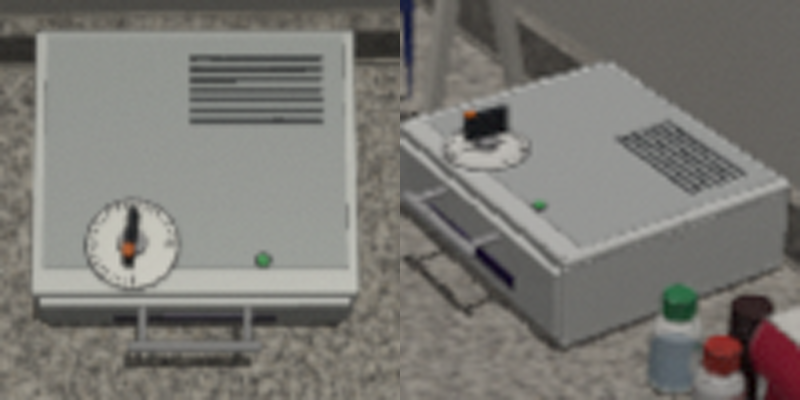

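The drawer is home: the 28 N push hit a hard stop, and the handle moved from row 187.9 to 185.4. Now to locate the key precisely.

```bash
python3 - <<'E'
from h import *
c=cam("top"); s=cam("side")
T=lambda u,v:(265+u*110/400-.36,90+v*110/400-.36); Sd=lambda u,v:(310+(u-400)/4-.375,150+v/4-.375)
for z in (.1,.104,.108): print(z,"dial top",p2w(c,*T(132,243),z).round(4),"side",p2w(s,*Sd(487,150),z).round(4))
for x in (.700,.705,.710):
    P=np.array([x,.038,0]); a=-.08
    g=[P+rz(a)@[.023,0,.14],P+rz(a)@[-.023,0,.14],P+rz(a)@[-.023,0,.11]]
    print(x,[((w2p(c,q)-[265,90])*400/110).round().tolist() for q in g],[((w2p(s,q)-[310,150])*4+[400,0]).round().tolist() for q in g])
for a in (-5,-140):
  for k in (1,-1):
    q=kinematics.solve_ik([.705,.038,.127],Rd(np.radians(a),k)); print(a,k,None if q is None else np.round(q,0))
E
```

```text
0.1 dial top [0.706  0.0395 0.1   ] side [0.7026 0.0351 0.1   ]
0.104 dial top [0.7047 0.0393 0.104 ] side [0.6988 0.0293 0.104 ]
0.108 dial top [0.7035 0.0391 0.108 ] side [0.6951 0.0235 0.108 ]
0.7 [[132.0, 209.0], [128.0, 260.0], [130.0, 270.0]] [[503.0, 105.0], [460.0, 117.0], [460.0, 145.0]]
0.705 [[132.0, 203.0], [128.0, 255.0], [130.0, 265.0]] [[508.0, 104.0], [464.0, 115.0], [464.0, 143.0]]
0.71 [[132.0, 197.0], [128.0, 249.0], [130.0, 259.0]] [[512.0, 102.0], [469.0, 114.0], [469.0, 142.0]]
-5 1 [-34.  39.  43.  79. -27.  72. -85.]
-5 -1 [ 27.  45. -56.  75.  37.  79.  58.]
-140 1 [ 31.  49. -64.  75.  43.  82. 100.]
-140 -1 [ 14.  37. -32.  76.  19.  73. -68.]
```

```bash
python3 - <<'E'
from h import *
K=np.array([.7035,.0385,0]); a0=-.07; R=Rd(a0,1)
arm.gripper_to(.04)
arm.move_pose(K+[0,0,.22],R); print(arm.get_obs()["joints"].round(1))
arm.servo_line(K+[0,0,.165],R,.15)
print("hit",arm.servo_line(K+[0,0,.127],R,.08,force_limit=6)); arm.gripper_to(0)
o=arm.get_obs(); print(o["opening"],o["wrist_force"].round(1),o["torque"].round(3))
q=np.array(o["joints"]); q[6]+=15; arm.set_joints(q); o=arm.get_obs()
print(np.degrees(np.arctan2(o["orientation"][1,0],o["orientation"][0,0])),o["joints"].round(1),o["opening"],o["wrist_force"].round(1),o["torque"].round(3),o["eef_pos"],o["t"])
E
```

```text
[-39.4  38.9  54.2  73.3 -30.9  82.8 -81.7]
hit False
0.008944242688077697 [0.7 0.3 1.2] [ 0.039  0.059 -0.068]
10.709725722571083 [-39.2  42.5  51.8  79.5 -33.6  73.9 -65. ] 0.011294032725828802 [-0.   0.6  0.3] [ 0.153  0.002 -0.736] [0.70353811 0.03846783 0.12713102] 88.7167
```

Raising q7 turned the wrong way and pressed harmlessly against the zero stop, so I'll wind by lowering q7.

```bash
cat >> h.py <<'E'
def head():
    R=arm.get_obs()["orientation"]; return np.degrees(np.arctan2(R[1,0],R[0,0]))
def turn(dq):
    q=np.array(arm.get_obs()["joints"]); q[6]+=dq; arm.set_joints(q); o=arm.get_obs()
    print("turn",dq,"q7",o["joints"][6].round(1),"head",head().round(1),"open",o["opening"].round(4),"F",o["wrist_force"].round(1),"T",o["torque"].round(2),"t",round(o["t"],1))
def regrip(K):
    R=arm.get_obs()["orientation"]; arm.gripper_to(.04); arm.servo_line(K+[0,0,.175],R,.15); turn(180)
    R=arm.get_obs()["orientation"]; print("hit",arm.servo_line(K+[0,0,.127],R,.08,force_limit=6)); arm.gripper_to(0); print("grip",arm.get_obs()["opening"])
E
python3 - <<'E'
from h import *
K=np.array([.7035,.0385,0])
turn(-15); turn(-60); regrip(K); turn(-70); turn(-70)
crop=cam("side"); save(crop,"k1.png",(310,150,410,250),4)
E
```

```text
Traceback (most recent call last):
  File "h.py", line 121, in turn
    print("turn",dq,"q7",o["joints"][6].round(1),"head",head().round(1),"open",o["opening"].round(4),"F",o["wrist_force"].round(1),"T",o["torque"].round(2),"t",round(o["t"],1))
                                                                               ^^^^^^^^^^^^^^^^^^
AttributeError: 'float' object has no attribute 'round'
```

```bash
sed -i 's/o\["opening"\].round(4)/round(o["opening"],4)/' h.py; python3 - <<'E'
from h import *
K=np.array([.7035,.0385,0])
turn(-60); regrip(K); turn(-70); turn(-70); regrip(K); print(head())
E
```

```text
turn -60 q7 -139.7 head -64.0 open 0.0089 F [0.5 0.3 0.1] T [ 0.31 -0.12 -0.12] t 90.1
turn 180 q7 39.2 head 116.0 open 0.0403 F [-0.3  0.3  0.1] T [-0.01 -0.14  0.02] t 94.0
hit False
grip 0.009121028302994877
turn -70 q7 -29.7 head 46.0 open 0.0091 F [0.8 0.3 0.4] T [ 0.01 -0.27 -0.09] t 96.5
turn -70 q7 -99.6 head -23.9 open 0.009 F [ 0.3 -0.7  0.3] T [-0.09 -0.16 -0.06] t 97.6
turn 180 q7 79.3 head 156.1 open 0.0401 F [ 0.1  0.3 -1.2] T [ 0.11 -0.14  0.02] t 101.6
hit False
grip 0.00844281858804773
156.1088972851016
```

```bash
python3 - <<'E'
from h import *
turn(-55)
for _ in range(4):
    turn(-4); arm.sleep(.1); T=arm.get_obs()["torque"]; print(T.round(2))
    if abs(T[2])>.4: break
E
```

```text
turn -55 q7 25.5 head 101.2 open 0.0087 F [0.6 0.  0.1] T [ 0.04 -0.26  0.02] t 103.9
turn -4 q7 21.7 head 97.4 open 0.0084 F [-0.7  0.1  1.1] T [-0.02 -0.24 -0.04] t 104.1
[ 0.05 -0.22 -0.01]
turn -4 q7 17.8 head 93.5 open 0.0089 F [ 0.   0.9 -0.7] T [ 0.01 -0.28 -0.05] t 104.5
[ 0.05 -0.28 -0.02]
turn -4 q7 13.9 head 89.6 open 0.0088 F [ 0.6  0.5 -1. ] T [-0.03 -0.27 -0.04] t 104.8
[-0.02 -0.24 -0.01]
turn -4 q7 10.1 head 85.8 open 0.009 F [0.3 0.3 0.4] T [-0.02 -0.19  0.54] t 105.2
[-0.04 -0.17  0.54]
```

The torque rose to 0.54 N m at the stop. I'll release, withdraw and take a final look.

```bash
python3 - <<'E'
from h import *
arm.gripper_to(.04); b=arm.get_obs()["eef_pos"]; arm.servo_line(b+[0,0,.1],None,.2)
arm.move_pose([.45,.30,.28],best_down([.45,.3,.28],0.))
c=cam("top"); s=cam("side")
cv2.imwrite("pics/end.png",np.hstack([cv2.resize(c["image"][90:260,265:500,::-1],(400,289),interpolation=2),cv2.resize(s["image"][150:322,300:538,::-1],(400,289),interpolation=2)]))
print(arm.get_obs()["t"],arm.get_obs()["wrist_force"])
E
```

```text
108.2333 [ 0.73169012  0.56358254 -0.26479869]
```

View pics/end.png

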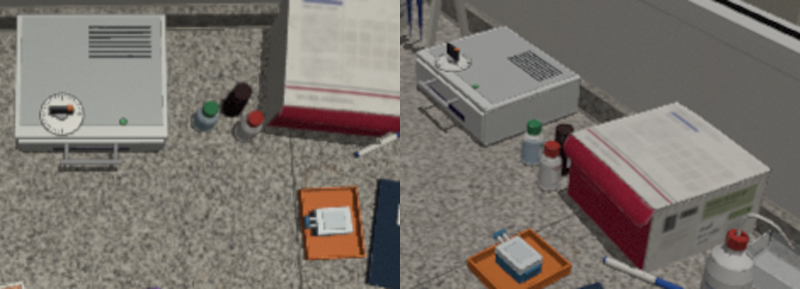

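The wing's orange tip now points right, having gone from front via left and back, which is 270° clockwise. The drawer is shut, box 1 is flat and shut in the tray, and the bottles haven't moved.

```bash
python3 -c "
from station import arm
arm.close_job(); print(arm.get_obs()['t'])"
```

```text
the job is handed in; nothing more can be done
the job is handed in; nothing more can be done
```

I finished the job and handed it in at about 108 s of the 210 s allowed. No verdict is reported, so the results below come from my own checks.

- **Boxes:** Three blue boxes were present. I worked all three lids. The box that started at (0.52, -0.26) bound at about 0.8 rad, shown by its base tilting about 0.4 rad in the side view. Wrist force was too noisy to show it. It is now shut and flat in the reject tray.
- **Drawer:** The other two boxes folded right back and stand flat in the drawer. One of them, the far-left box, had been knocked a few centimetres aside, so I measured it again before picking it up. I pushed the drawer to a hard stop, checked with a second push to 28 N.
- **Timer:** I wound the key clockwise in three grips until the torque jumped to about 0.54 N m at the stop. One 15° trial turn first went the wrong way, against the zero stop, with no harm done.
- **Last pictures:** Drawer shut, key turned about 270°, reject box shut and flat in the tray, bottles not visibly moved and the arm clear of everything. I last saw the two sound boxes just before shutting the drawer, so their state inside is not re-checked.

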